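# Isolate the disc sharpener and find the socket that fits its spindle nut

## Task

The disc on the bench sharpener needs changing. First turn the red isolator handle on the machine to off; then find out which of the sockets in the blue tray fits the hex nut in the middle of the disc, trying them on it, and put any that does not fit back upright into a pocket of the tray. Finish still holding the right socket in the gripper, upright and pushed fully down over the nut.

Things in the scene. Friction and masses are not known exactly. Their poses are not given: they have to be found in the camera images.
- sharpener: Fixed machine, green housing 270 mm long (its y), 180 deep (x), 75 high. Origin on the bench under its centre, x away from its slotted front, y towards the disc end. The spindle stands 60 mm to +y of the centre, the isolator 85 mm to -y. Brown disc, 150 mm across, top 90 mm above the bench; the low guard round its far half ends 101 mm above the bench.
- spindle_nut: Steel hex nut, 24 mm across flats, 14 high. Origin: centre of its underside, 94 mm above the bench, on a flat washer 48 mm across; z up, x square to a pair of flats. The 16 mm spindle end stands 8 mm out of it. The right socket is fully down when it rests on the washer, its origin on this one. Turns only with disc and spindle, stiffly (0.25 N m); starts at any angle.
- isolator (a joint): Red handle, rad: 0 = off (white mark points along the housing to the disc), 1.57 = on (mark points to the far side). Grows clockwise seen from above, so off is a quarter turn anticlockwise. Over-centre spring: past the middle it snaps to that end by itself, with up to 0.11 N m. Starts on.
- isolator_grip (a point): Point to grip on the handle's turning axis, 107 mm above the bench. The handle is an upright red bar 54 mm long, 14 wide, 30 high; its top is 10 mm above this point, its round foot (38 mm across, 9 mm high) starts 28 mm below. x runs along the bar to its white mark and turns with it; z up.
- tray: Fixed blue tray 64 x 176 mm (x, y) on rubber feet, its top 24 mm above the bench, with three round pockets in a row along y. Origin on the bench under its centre.
- pocket_0 (a point): Centre of the floor of the first pocket (58 mm to +y of the tray's centre): 45 mm in diameter, 8 mm deep, floor 16 mm above the bench. Any socket may stand in any pocket.
- pocket_1 (a point): The same for the middle pocket.
- pocket_2 (a point): The same for the third pocket (58 mm to -y).
- socket_a: Large socket. Unmarked; from outside like socket_b. Bare steel, 86 mm long, 0.28 kg, stands on its open end. Lower 36 mm: round, 36 mm across; 46 to 86 mm up: hex shank, 27 mm across flats, to grip. Origin: centre of the open underside, z up, x square to a pair of flats; flats of shank and opening are in line. Opening 32 mm deep with sloped mouth. One of a and b fits the nut, the other is too small (see socket_b).
- socket_b: Large socket, from outside like socket_a. Bare steel, 86 mm long, 0.28 kg, stands on its open end. Lower 36 mm: round, 36 mm across; 46 to 86 mm up: hex shank, 27 mm across flats, to grip. Origin: centre of the open underside, z up, x square to a pair of flats; flats of shank and opening are in line. Opening 32 mm deep with sloped mouth. One of a and b is 25.5 mm across flats inside and fits the nut; the other, 22 mm, stops about 8 mm too high.
- socket_c: Small round socket, 22 mm in diameter above, 19 mm below, 50 mm long, 0.06 kg: plainly too small for the nut. Origin: centre of its underside, z up.
- oil_can: Red oil can with a long brass spout, 166 mm high, standing left of the machine: leave it. Origin at its underside.
- tape_measure: Yellow tape measure, 67 x 84 x 29 mm, behind the machine: leave it. Origin at its underside.

How it is judged (in metres and radians):
On the way, in this order (a step that is already met when the one before it is completed fails the run):
1. the isolator is turned off and stays off (value of joint isolator below 0.15 rad), for 0.2 s.
2. with the isolator off, one of the two large sockets is gripped and lifted clear of the tray (value of joint isolator below 0.15 rad and ((z of socket_a in the frame of tray above 0.05 m and contact force between the fingers and socket_a above 2 N) or (z of socket_b in the frame of tray above 0.05 m and contact force between the fingers and socket_b above 2 N))), for 0.1 s.
At the end, for the whole second after the job is handed in: Isolator within 0.15 rad of off; the fitting socket centred on the nut within 3 mm, its lower end within 2.5 mm of the washer, upright within 0.08 rad, at rest, and gripped by the fingers (over 3 N); the other two sockets upright, each in a pocket of the tray (value of joint isolator below 0.15 rad and (horizontal distance between socket_c and pocket_0 below 0.014 m or horizontal distance between socket_c and pocket_1 below 0.014 m or horizontal distance between socket_c and pocket_2 below 0.014 m) and z of socket_c in the frame of tray below 0.02 m and angle between socket_c's own z axis and vertical below 0.12 rad and ((horizontal distance between socket_a and spindle_nut below 0.003 m and z of socket_a in the frame of spindle_nut below 0.0025 m and angle between socket_a's own z axis and vertical below 0.08 rad and contact force between the fingers and socket_a above 3 N and linear speed of socket_a below 0.01 m/s and ((horizontal distance between socket_b and pocket_0 below 0.014 m or horizontal distance between socket_b and pocket_1 below 0.014 m or horizontal distance between socket_b and pocket_2 below 0.014 m) and z of socket_b in the frame of tray below 0.02 m and angle between socket_b's own z axis and vertical below 0.12 rad)) or (horizontal distance between socket_b and spindle_nut below 0.003 m and z of socket_b in the frame of spindle_nut below 0.0025 m and angle between socket_b's own z axis and vertical below 0.08 rad and contact force between the fingers and socket_b above 3 N and linear speed of socket_b below 0.01 m/s and ((horizontal distance between socket_a and pocket_0 below 0.014 m or horizontal distance between socket_a and pocket_1 below 0.014 m or horizontal distance between socket_a and pocket_2 below 0.014 m) and z of socket_a in the frame of tray below 0.02 m and angle between socket_a's own z axis and vertical below 0.12 rad)))); the arm keeps its last pose, push and grip.
It fails at once if a socket is pressed on the nut while the isolator is not off (value of joint isolator above 0.4 rad and contact force between any of socket_a, socket_b, socket_c and spindle_nut above 1 N).
It fails at once if the oil can or the tape measure is knocked away (distance of any of oil_can, tape_measure from where it was at the start of the episode above 0.03 m).
It also fails if it takes over 70 s, if anything falls off the work surface, if the arm or the gripper's body presses on something with over 40 N, if the wrist force passes 120 N, or if a joint passes its speed limit or range.

## Robot

A 7-joint arm with a two-finger parallel gripper is mounted at the origin on the work surface; the furniture and walls round the work are solid. World frame = base frame: x ahead of the robot, y to its left, z up, the work surface at z = 0. Lengths are in mm, angles in rad, forces in N, time in s.
With the tool pointing down it reaches from about 425 to 875 mm from the base axis. Payload 8.4 kg.
Tool frame: the origin (TCP) lies on the centre line of the jaws, within the pads' length; the fingertips stand ctrl.tip_reach ahead of it and the grasp point (between the pads) lies 11 mm behind it (ctrl.tip_reach is the distance from the TCP to the fingertips, in mm); z points along the fingers, y is the direction in which the jaws open and shut (so a half turn about z gives the same grasp; the last joint's range is limited). The gripper opens to 87 mm and grips with 3 to 60 N. Pads are 19 mm wide; open, the fingers measure 117 mm over their backs; the gripper's body (75 mm by 190 mm) begins 51 mm behind the grasp point.
Start: joints at [1.041, 0.333, 0.04, 1.465, -0.013, 1.343, -0.059], TCP at [271.414, -590.592, 230.546] pointing down, gripper open.
Joint ranges: [-2.58, 2.58], [-0.38, 2.09], [-1.3, 1.39], [0.25, 2.4], [-1.5, 4.64], [0.08, 2.09], [-2.65, 2.65]. Speed limits (rad/s): [2.22, 2.22, 2.79, 2.79, 3.14, 3.14, 3.14].

## Interface

Orientations are given as a unit quaternion [x, y, z, w].
In Python, from plant import ctrl gives the robot as it stands. Calls block until the motion is done:
- ctrl.move_pose(position, orientation): joint-space move of the TCP to a pose.
- ctrl.move_straight(position, attitude=None, v=150): straight line of the TCP; attitude=None keeps the orientation; v is the mean speed in mm/s.
- ctrl.goto_joints(angles): joint-space move.
- ctrl.move_gripper(opening, grasp_force=None): finger opening in mm; grasp_force is the grip in N (None keeps the last); returns when the fingers have stopped.
- ctrl.dwell(seconds).
- ctrl.inverse_kinematics(position, orientation): joint angles nearest the present ones, or None.
- ctrl.snapshot(name): name is "scene" or "top" or "wrist"; returns a dict with "pixels" (400x640x3 uint8, blue, green, red), "z_map" (400x640 float32, mm along the optical axis (not along the pixel's ray), 0 where there is no reading), "camera_matrix" (3x3 intrinsics, pixels), "k1" (the pictures are not rectified: a ray, as slopes to the right and down, at radius r is drawn at 1 + k1 r^2 times it, then the intrinsics apply), "eye" and "rotation" of the camera in the world; the wrist camera has in their place "T_tool_cam" (4x4, takes a point from camera to tool coordinates, whose origin is the TCP and whose axes are the flange's). Camera axes: x right, y up, looking along -z (the intrinsics and any distortion apply to the point x, -y, -z); pixel columns grow to the right and rows downward; lengths in mm; the calibration is good to about 2 mm. A picture is of the moment at which its call begins: read the wrist's pose just before it.
A pose or a line that the arm cannot do raises ctrl.Unreachable and nothing moves.
- ctrl.close_job(): hands the job in, once; it reports no verdict.
Trained networks look in a picture, given as the dict that the camera call returned (one of the last four; its "shot" number tells which), for a name from the list of things; names that differ only in an ending like _2 or _b are one class to them, and where a whole thing is asked for, a point or a joint stands for the part that bears it (a point fixed in the world has none). Each returns a list of dicts, best first, with "p" (0 to 1); they miss things now and then, are a little off and sometimes report something else, mostly with a low value. They report only what shows in the picture. A call takes as long as a camera call.
- ctrl.look_for(picture, label): "xyz" ([x, y, z] in mm, in world coordinates, good to about 4 mm: the middle of the surface that is visible of it).
- ctrl.trace(picture, label): "mask" (400x640 bool, what is visible of it).
- ctrl.tip_of(picture, label): "xyz" ([x, y, z] in mm, in world coordinates, good to about 4 mm: a listed point, or the origin of a listed thing).
Readings, each from a call of its own:
- ctrl.current_clock(): time.
- ctrl.current_joint_positions(): joint angles.
- ctrl.current_dq(): joint speeds.
- ctrl.current_joint_torque(): joint torques, N m.
- ctrl.current_tool_pos(): TCP position.
- ctrl.current_ee_rot(): TCP orientation.
- ctrl.current_ft_force(): force on the tool from outside, world axes, zero at the start.
- ctrl.current_ft_torque(): the same for the moment, N m.
- ctrl.current_width(): finger opening in mm.
Only numpy, scipy, OpenCV 4.12 (cv2) and the standard library are available. Lean on these libraries where they do the work, as an engineer would, in place of code of your own. Each camera call takes 0.05 s, during which the arm holds its last target.

## Working session

There is one attempt and no reset: what is moved stays moved. The work goes in short steps, each a Python script; the robot and the scene stay as the last script left them, time stands still between calls to the robot, and variables do not carry over. Pictures are saved under pics/ and viewed, and the job is handed in when it is done.

```bash
ls; mkdir -p pics; python3 - <<'E'
from plant import ctrl
import cv2
print(ctrl.current_clock(), ctrl.current_tool_pos(), ctrl.current_ee_rot(), ctrl.tip_reach, ctrl.current_width())
for n in ["scene","top"]:
    s=ctrl.snapshot(n); cv2.imwrite(f"pics/{n}0.png",s["pixels"])
    print(n,s["eye"],s["rotation"],s["camera_matrix"],s["k1"])
    if n=="top":
        for l in ["spindle_nut","isolator_grip","pocket_0","pocket_1","pocket_2","socket_a","socket_c","sharpener","tray","oil_can"]:
            for f in (ctrl.look_for,ctrl.tip_of):
                try: print(l,f.__name__,[(r["p"],r["xyz"]) for r in f(s,l)])
                except Exception as e: print(l,f.__name__,e)
print(ctrl.current_clock())
E
```

```text
pics
0.0 [ 271.18728052 -590.21072026  229.65638689] [ 9.76899685e-01  2.13696841e-01 -2.38008717e-04 -7.79881041e-04] 8.0 86.97476106606673
scene [-449.4274577   651.88096459  599.39547596] [-0.27295863  0.47689983  0.72017281 -0.42356965] [[476.45928737   0.         316.52527242]
 [  0.         476.45928737 196.73455918]
 [  0.           0.           1.        ]] -0.003191603531359928
top [ 490.16603827   50.10500898 1070.67254447] [-0.03471765  0.02599367  0.71440701 -0.69838502] [[385.92854334   0.         322.28159894]
 [  0.         385.92854334 197.3117325 ]
 [  0.           0.           1.        ]] 0.014168984371193523
spindle_nut call [(0.7, [429.7, 193.9, 91.4])]
spindle_nut call [(0.94, [428.4, 195.0, 96.8]), (0.38, [710.6, 100.6, -2.8])]
isolator_grip call [(0.56, [533.2, 92.0, 112.6])]
isolator_grip call [(0.46, [536.7, 92.3, 102.8])]
pocket_0 call [(0.73, [412.5, -206.9, 28.3])]
pocket_0 call [(0.68, [407.7, -269.1, 14.6]), (0.6, [412.4, -217.1, 18.1])]
pocket_1 call [(0.73, [412.5, -206.9, 28.3])]
pocket_1 call [(0.68, [407.7, -269.1, 14.6]), (0.6, [412.4, -217.1, 18.1])]
pocket_2 call [(0.73, [412.5, -206.9, 28.3])]
pocket_2 call [(0.68, [407.7, -269.1, 14.6]), (0.6, [412.4, -217.1, 18.1])]
socket_a call [(0.64, [418.9, -211.0, 63.0]), (0.56, [408.4, -262.2, 82.9])]
socket_a call [(0.71, [423.7, -159.9, 17.7]), (0.55, [415.5, -214.9, 12.4]), (0.53, [405.1, -270.2, 14.6])]
socket_c call [(0.64, [418.9, -211.0, 63.0]), (0.56, [408.4, -262.2, 82.9])]
socket_c call [(0.71, [423.7, -159.9, 17.7]), (0.55, [415.5, -214.9, 12.4]), (0.53, [405.1, -270.2, 14.6])]
sharpener call [(0.6, [470.2, 151.9, 71.1])]
sharpener call [(0.88, [473.5, 146.5, -0.4])]
tray call [(0.67, [419.0, -211.1, 22.6])]
tray call [(0.82, [416.8, -216.0, -0.9])]
oil_can call [(0.63, [412.8, 405.3, 53.4])]
oil_can call [(0.58, [396.1, 406.0, 0.0])]
1.1
```

View pics/top0.png

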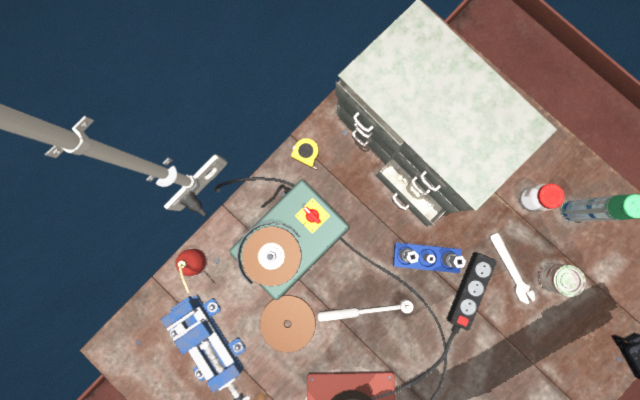

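View pics/scene0.png

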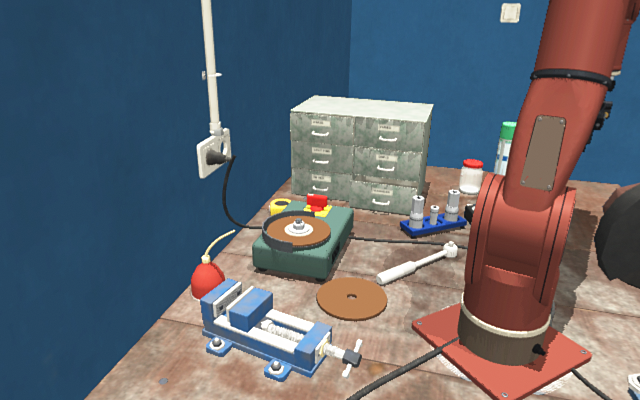

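The top view shows the sharpener turned about 45°: disc at px (270,255), red handle at (313,216), tray with three sockets at (412/432/459, 258). The cabinet with an open drawer lies beside the handle, at about (410,195). Next I'll build a height map.

```bash
cat > h.py <<'E'
import numpy as np, cv2
from scipy.spatial.transform import Rotation as R
from plant import ctrl
def cam_pts(s):
    K=s["camera_matrix"];z=s["z_map"]
    h,w=z.shape
    u,v=np.meshgrid(np.arange(w),np.arange(h))
    xd=(u-K[0,2])/K[0,0]; yd=(v-K[1,2])/K[1,1]
    rd=np.hypot(xd,yd); r=rd.copy()
    for _ in range(10): r=rd/(1+s["k1"]*r*r)
    f=np.where(rd>1e-9,r/np.maximum(rd,1e-9),1)
    x=xd*f;y=yd*f
    return np.stack([x*z,-y*z,-z],-1)
def pose(s,tcp=None,q=None):
    if "eye" in s:
        return R.from_quat(s["rotation"]).as_matrix(),np.array(s["eye"])
    T=np.array(s["T_tool_cam"]); Rt=R.from_quat(q).as_matrix()
    return Rt@T[:3,:3], Rt@T[:3,3]+np.array(tcp)
def world(s,tcp=None,q=None):
    Rm,t=pose(s,tcp,q)
    P=cam_pts(s)@Rm.T+t
    P[s["z_map"]<=0]=np.nan
    return P
def project(s,p,tcp=None,q=None):
    Rm,t=pose(s,tcp,q); c=(np.atleast_2d(p)-t)@Rm
    x=c[:,0]/-c[:,2]; y=-c[:,1]/-c[:,2]; f=1+s["k1"]*(x*x+y*y)
    K=s["camera_matrix"]
    return np.stack([K[0,0]*x*f+K[0,2],K[1,1]*y*f+K[1,2]],-1)
def wrist():
    tcp=ctrl.current_tool_pos();q=ctrl.current_ee_rot()
    s=ctrl.snapshot("wrist"); return s,tcp,q
def down(yaw):
    """tool z down; tool x axis at world angle yaw (tool y axis at yaw-90)"""
    c,s_=np.cos(yaw),np.sin(yaw)
    M=np.array([[c,s_,0],[s_,-c,0],[0,0,-1]])
    return R.from_matrix(M).as_quat()
def st():
    print("t",round(ctrl.current_clock(),2),"tcp",np.round(ctrl.current_tool_pos(),1),"w",round(ctrl.current_width(),1),"F",np.round(ctrl.current_ft_force(),1),"q",np.round(ctrl.current_joint_positions(),2))
E
python3 - <<'E'
from h import *
s=ctrl.snapshot("top"); P=world(s).reshape(-1,3); P=P[~np.isnan(P[:,0])]
np.save("top.npy",world(s))
# height map 10mm: x 250..850, y -500..500 ; print 20mm coarse near
sel=(P[:,0]>300)&(P[:,0]<760)&(P[:,1]>-320)&(P[:,1]<300)
Q=P[sel]
gx=((Q[:,0]-300)//20).astype(int);gy=((Q[:,1]+320)//20).astype(int)
H=np.full((23,31),-1.);
for a,b,z in zip(gx,gy,Q[:,2]): H[a,b]=max(H[a,b],z)
print("cols y from +300 down"); 
for a in range(22,-1,-1): print(300+20*a,' '.join(f"{int(round(H[a,b])):4d}" for b in range(30,-1,-1)))
w,tcp,q=wrist(); print(w["T_tool_cam"],w["camera_matrix"],w["k1"]); cv2.imwrite("pics/w0.png",w["pixels"])
for yaw in np.deg2rad([46,136,-44,-134]):
    print(yaw,[ (lambda r: None if r is None else np.round(r,2))(ctrl.inverse_kinematics([535,92,z],down(yaw))) for z in (107,250)],
     [ (lambda r: None if r is None else np.round(r,2))(ctrl.inverse_kinematics([429,194,z],down(yaw))) for z in (165,350)])
E
```

```text
cols y from +300 down
740   -1   -1   -1   -1   -1  676  658    5    6   30   31    5    7    6    5  267  274  276  276  276  275  276  276  275  276  277  276  276  276  276  275
720   -1   -1   -1   -1  708  694    5    5   32   33   33   32    6    6    5  219  269  276  276  276  277  275  276  276  276  276  276  276  276  276  277
700   -1   -1   -1  741  726    4    5   31   32   34   34   32    6    6    4    5  220  270  274  277  276  276  276  277  276  277  276  276  276  276  277
680   -1   -1  773  760    6    4    6   31   32   32   33   31    6    6    5    5    6    6  271  274  275  275  276  275  275  276  275  276  275  277  276
660   -1  807  792    6    6    6    6    5    6   34   32   22    4    6    5    5    4    6    5  270  276  276  276  276  276  277  276  277  275  276  277
640  807  814   25   18    7    6    4    6    6    4    6    4    4    5    6    7    4    6    4   74   75  275  276  276  276  276  277  276  277  276  276
620  797  292   29   20   15   15   18   12   70   74    4    4    5    5    6    6    4    4    6   92   92   10  275  277 
[... 3205 characters left out ...]
 -0.05, -0.95,  1.64, -0.04,  1.53, -1.23])]
2.3736477827122884 [array([ 0.42,  0.31, -0.77,  1.84,  0.25,  1.08,  0.35]), array([ 0.42,  0.17, -0.75,  1.67,  0.12,  1.35,  0.46])] [array([ 0.52,  0.11, -1.07,  1.93,  0.1 ,  1.16,  0.21]), array([-0.18, -0.06, -0.32,  1.66, -0.02,  1.53,  0.3 ])]
-0.767944870877505 [array([-1.11,  0.34,  1.02,  1.91, -0.33,  1.07, -2.29]), array([-1.33,  0.19,  1.23,  1.74, -0.19,  1.34, -2.4 ])] [None, None]
-2.3387411976724017 [array([ 0.65,  0.43, -1.09,  1.83,  0.42,  1.14,  1.79]), array([ 0.7 ,  0.26, -1.1 ,  1.66,  0.23,  1.37,  1.94])] [array([ 0.56,  0.12, -1.12,  1.93,  0.12,  1.16,  1.77]), array([-0.77, -0.08,  0.23,  1.69,  0.02,  1.53,  1.84])]
```

View pics/w0.png

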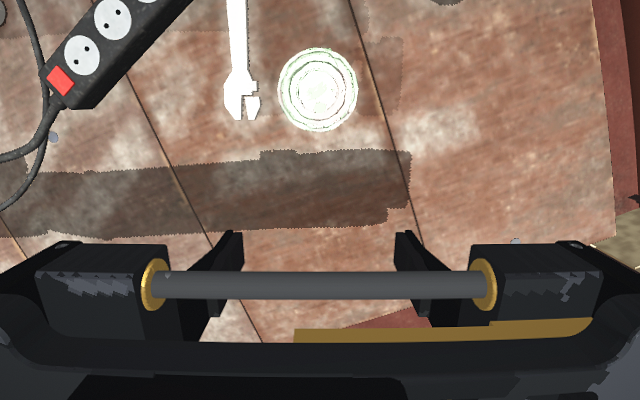

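```bash
python3 - <<'E'
from h import *
ty=np.deg2rad(80)
ctrl.move_pose([415,-215,300],down(ty-np.pi/2+np.deg2rad(20))); st()
s,tcp,q=wrist(); cv2.imwrite("pics/w1.png",s["pixels"]); np.savez("w1.npz",px=s["pixels"],P=world(s,tcp,q))
for l in ["socket_a","tray","pocket_0"]:
    print(l,[(r["p"],r["xyz"]) for r in ctrl.tip_of(s,l)])
P=world(s,tcp,q)
for y in (-160,-215,-270):
    c=[423.7,-159.9] if y==-160 else ([415.5,-214.9] if y==-215 else [405.1,-270.2])
    d=np.hypot(P[...,0]-c[0],P[...,1]-c[1])<22
    z=P[...,2][d]; zt=np.nanmax(z); m=d&(P[...,2]>zt-8)
    print(y,zt,np.nanmean(P[m],0),m.sum())
E
```

```text
t 2.71 tcp [ 414.7 -216.1  299.8] w 86.9 F [-0.4 -0.3 -0.8] q [ 0.58 -0.06 -0.19  1.77 -0.01  1.43 -1.  ]
socket_a [(0.66, [415.9, -212.4, 15.9]), (0.6, [423.3, -157.6, 10.6]), (0.6, [407.0, -277.1, 17.6]), (0.23, [415.3, -211.9, 18.5])]
tray [(0.64, [414.8, -214.5, 1.0])]
pocket_0 [(0.88, [412.9, -210.3, 16.9]), (0.72, [404.6, -274.0, 16.7]), (0.61, [420.0, -154.6, 16.4])]
-160 411.62226793994535 [ 428.23610349 -159.77966675  405.3242846 ] 4639
-215 401.41113345619954 [ 437.32373244 -213.62671898  401.41113346] 1
-270 386.18039199180606 [ 419.04883806 -276.95880918  384.87163024] 185
```

View pics/w1.png

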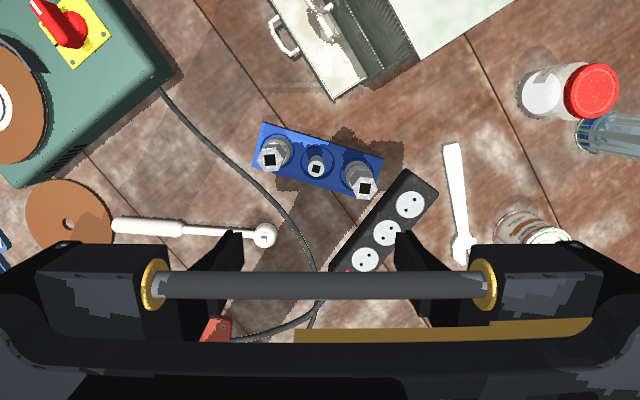

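The wrist view shows the tray with the large sockets at (270,158) and (365,187), and the small one at (316,168). Their hex tops are visible.

```bash
python3 - <<'E'
import numpy as np, cv2
d=np.load("w1.npz"); px=d["px"];P=d["P"]
cv2.imwrite("pics/w1z.png",cv2.resize(px[110:220,245:405],None,fx=5,fy=5,interpolation=cv2.INTER_CUBIC))
for c in ([422,-158],[415,-213],[406,-274]):
    dd=(np.hypot(P[...,0]-c[0],P[...,1]-c[1])<24)&(P[...,2]<130)
    zt=np.nanpercentile(P[...,2][dd],99); m=dd&(P[...,2]>zt-4)
    pts=P[m]; print(c,zt,pts.mean(0),m.sum(),cv2.minAreaRect(pts[:,:2].astype(np.float32)))
    # hex fit: min width over angle
    h=pts[:,:2]-pts[:,:2].mean(0)
    best=[]
    for a in range(0,60,2):
        w=0
        for k in range(3):
            t=np.deg2rad(a+60*k); v=h@[np.cos(t),np.sin(t)]; w+=np.percentile(v,99)-np.percentile(v,1)
        best.append((w/3,a))
    print(sorted(best)[:4], max(best))
m=np.isfinite(P[...,2])&(P[...,2]<40)&(P[...,2]>15)
b=(px[...,0].astype(int)-px[...,2]>60)&m&(np.hypot(P[...,0]-415,P[...,1]+214)<130)
t=P[b]; print("tray",t.mean(0),cv2.minAreaRect(t[:,:2].astype(np.float32)))
m=(np.abs(P[...,2])<12)&(np.hypot(P[...,0]-415,P[...,1]+214)<250); print("bench z",np.median(P[...,2][m]))
E
```

```text
[422, -158] 102.93914513796469 [ 422.18729828 -158.57231256  101.34325175] 484 ((422.01495361328125, -158.35464477539062), (30.092683792114258, 27.309560775756836), 45.28094482421875)
[(np.float64(26.24097033687964), 12), (np.float64(26.29231738563894), 18), (np.float64(26.333978318209812), 10), (np.float64(26.344881261175022), 14)] (np.float64(27.615389206329933), 52)
[415, -213] 66.84637790840586 [ 413.72574266 -213.31805708   65.49332878] 230 ((413.666748046875, -213.66030883789062), (20.74322509765625, 20.718908309936523), 12.869850158691406)
[(np.float64(20.15019568554518), 44), (np.float64(20.16748495474312), 42), (np.float64(20.170290328669306), 46), (np.float64(20.20885507252331), 48)] (np.float64(20.354191026281388), 4)
[406, -274] 103.00212089568844 [ 407.81720286 -272.90972002  101.46310473] 446 ((407.6280517578125, -273.09002685546875), (26.986059188842773, 30.00197982788086), 5.073368549346924)
[(np.float64(26.119619316468533), 4), (np.float64(26.179429754927863), 6), (np.float64(26.228109337815965), 8), (np.float64(26.230558626484736), 2)] (np.float64(27.53403062972014), 30)
tray [ 417.65959813 -210.59922786   22.34015623] ((413.09033203125, -214.77853393554688), (176.2586212158203, 64.50516510009766), 82.9197769165039)
bench z -0.3194280127023603
```

View pics/w1z.png

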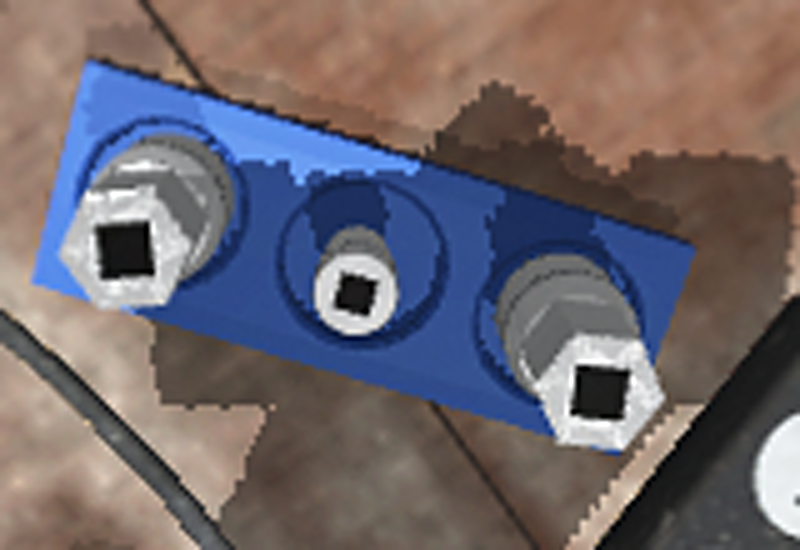

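```bash
python3 - <<'E'
from h import *
ctrl.move_pose([485,130,300],down(np.deg2rad(46))); st()
s,tcp,q=wrist(); cv2.imwrite("pics/w2.png",s["pixels"]); np.savez("w2.npz",px=s["pixels"],P=world(s,tcp,q))
for l in ["spindle_nut","isolator_grip","sharpener"]:
    print(l,[(r["p"],r["xyz"]) for r in ctrl.tip_of(s,l)])
P=world(s,tcp,q); px=s["pixels"].astype(int)
red=(px[...,2]>120)&(px[...,1]<70)&(px[...,0]<70)&(P[...,2]>108)&(P[...,2]<130)
t=P[red]; print("handle",t.mean(0),cv2.minAreaRect(t[:,:2].astype(np.float32)))
d=(np.hypot(P[...,0]-429,P[...,1]-194)<40)&(P[...,2]>60)&(P[...,2]<130)
n=d&(P[...,2]>104)&(P[...,2]<111); t=P[n];print("nut",n.sum(),t.mean(0),cv2.minEnclosingCircle(t[:,:2].astype(np.float32)))
n=d&(P[...,2]>113); t=P[n];print("end",n.sum(),t.mean(0),cv2.minEnclosingCircle(t[:,:2].astype(np.float32)))
uv=project(s,[[429,194,108]],tcp,q)[0]; print(uv, project(s,[[535,92,107]],tcp,q))
u,v=uv.astype(int); cv2.imwrite("pics/w2z.png",cv2.resize(s["pixels"][max(0,v-40):v+40,max(0,u-50):u+50],None,fx=7,fy=7,interpolation=cv2.INTER_CUBIC))
E
```

```text
t 4.23 tcp [485.4 128.1 299.9] w 86.9 F [ 0.1 -0.4  0.6] q [ 0.25  0.04 -0.61  1.68  0.02  1.43 -1.13]
spindle_nut [(0.77, [430.2, 194.4, 95.9])]
isolator_grip [(0.59, [530.7, 89.7, 107.4])]
sharpener [(0.96, [473.9, 152.2, 0.3])]
handle [528.06402231  87.99432999 115.62207688] ((530.401123046875, 89.08072662353516), (53.886253356933594, 14.379087448120117), 43.276161193847656)
nut 221 [432.68956156 194.10428269 107.08307067] ((430.1927490234375, 194.38002014160156), 13.645906448364258)
end 158 [430.76132454 194.16119324 115.17318416] ((430.3800354003906, 194.06715393066406), 8.16878890991211)
[242.13428768 167.97405611] [[371.64016285 167.17867586]]
```

View pics/w2.png

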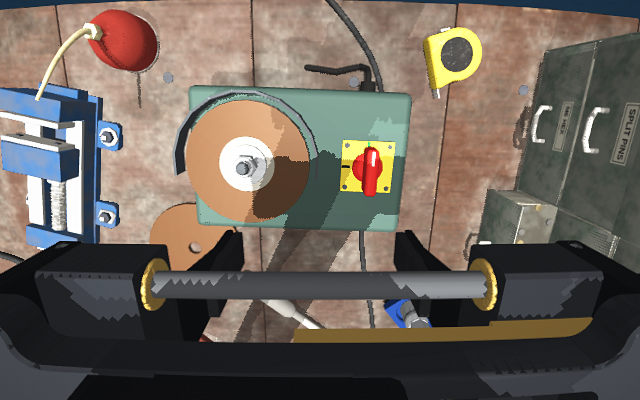

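View pics/w2z.png

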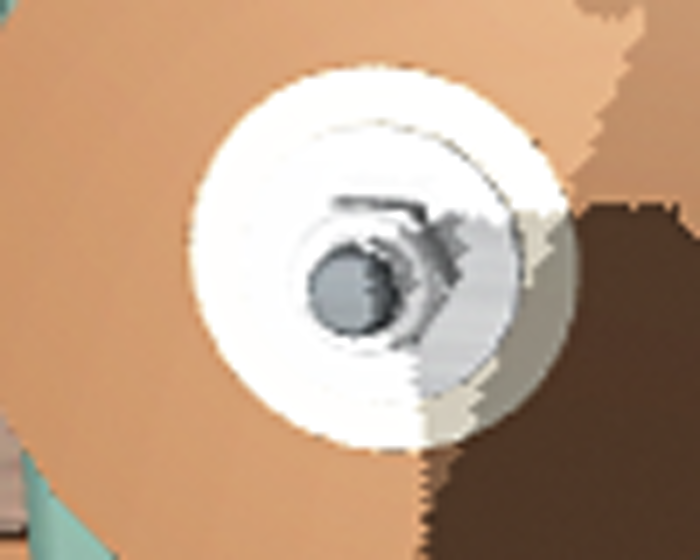

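The picture shows the nut at about (242,168), lying on the washer, and the handle at (371,167) with its white mark pointing to the far side. Next I turn the handle.

```bash
python3 - <<'E'
from h import *
a=np.deg2rad(43.3); p=[530.4,89.1]
ctrl.move_pose(p+[170],down(a)); ctrl.move_gripper(50,25)
ctrl.move_straight(p+[100],v=120); st()
ctrl.move_gripper(0,25); st()
for k in (30,60,90):
    ctrl.move_pose(p+[100],down(a+np.deg2rad(k))); st()
ctrl.dwell(0.1); print(ctrl.current_ft_torque())
ctrl.move_gripper(60); 
ctrl.move_straight(p+[190],v=200); st()
s=ctrl.snapshot("top"); w,tcp,q=wrist(); cv2.imwrite("pics/w3.png",w["pixels"]); cv2.imwrite("pics/t3.png",s["pixels"][150:320,200:480])
P=world(w,tcp,q); px=w["pixels"].astype(int)
red=(px[...,2]>120)&(px[...,1]<70)&(px[...,0]<70)&(P[...,2]>108)&(P[...,2]<130)
t=P[red]; print("handle",t.mean(0),cv2.minAreaRect(t[:,:2].astype(np.float32)))
E
```

```text
t 6.69 tcp [530.8  89.3 100.5] w 49.7 F [-0.   1.1  0. ] q [ 0.25  0.27 -0.57  1.87  0.16  1.05 -1.2 ]
t 7.4 tcp [530.3  89.2 100.1] w 14.0 F [-2.4 -0.2  1.7] q [ 0.25  0.27 -0.57  1.87  0.16  1.05 -1.2 ]
t 7.95 tcp [530.6  89.  100.1] w 13.9 F [0.5 1.2 1.3] q [ 0.31  0.28 -0.64  1.87  0.19  1.06 -0.7 ]
t 8.5 tcp [530.9  89.  100.1] w 13.8 F [ 4.1  1.4 -0.4] q [ 0.38  0.3  -0.72  1.86  0.22  1.06 -0.2 ]
t 9.04 tcp [531.2  89.2 100.1] w 13.9 F [ 5.4  0.4 -2.9] q [ 0.44  0.32 -0.8   1.86  0.26  1.07  0.3 ]
[ 0.03349348 -1.38477157  0.10619395]
t 10.76 tcp [530.3  88.9 189.7] w 60.0 F [0.2 0.2 0.4] q [ 0.49  0.22 -0.83  1.76  0.17  1.24  0.37]
handle [529.47673786  89.87020285 115.72181789] ((529.8054809570312, 89.47840118408203), (13.91291618347168, 52.8734130859375), 43.77677536010742)
```

View pics/w3.png

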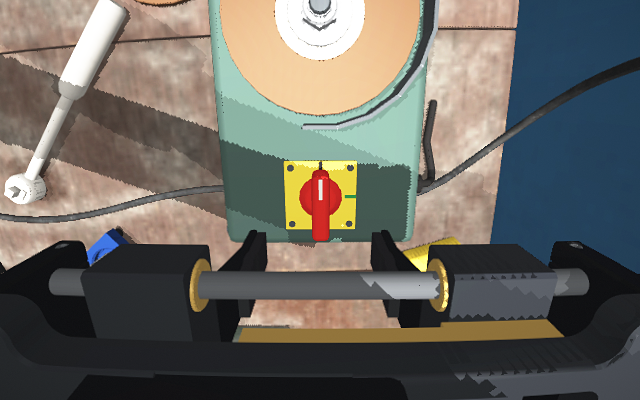

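The handle's mark now points to the disc, and the bar is measured at 133.8°. Next is a close look at the nut.

```bash
cat > nut.py <<'E'
from h import *
def nutfit(w,tcp,q,c=(430.3,194.2)):
    P=world(w,tcp,q)
    d=(np.hypot(P[...,0]-c[0],P[...,1]-c[1])<40)&(P[...,2]>60)
    z=P[...,2]
    zs=z[d]; print("z hist",np.histogram(zs,bins=np.arange(86,124,2)))
    w_=d&(z>91)&(z<97); 
    n=d&(z>104.5)&(z<124); t=P[n][:,:2].astype(np.float32)
    print("nut",n.sum(),t.mean(0),cv2.minEnclosingCircle(t))
    e=d&(z>113); te=P[e][:,:2].astype(np.float32); print("end",e.sum(),cv2.minEnclosingCircle(te))
    from scipy.optimize import minimize
    # fit hex: points inside penal.
    res=[]
    c0=np.array(cv2.minEnclosingCircle(t)[0])
    for a in np.deg2rad(np.arange(0,60,1.)):
        ws=[];
        for k in range(3):
            th=a+k*np.pi/3; v=t@[np.cos(th),np.sin(th)]; ws.append(np.percentile(v,99.3)-np.percentile(v,0.7))
        res.append((np.mean(ws),np.rad2deg(a)))
    res.sort(); print(res[:4],res[-1])
E
python3 - <<'E'
from nut import *
ctrl.move_pose([430,194,185],down(np.deg2rad(133.5))); st()
w,tcp,q=wrist(); np.savez("w4.npz",px=w["pixels"],P=world(w,tcp,q)); cv2.imwrite("pics/w4.png",w["pixels"])
nutfit(w,tcp,q)
uv=project(w,[[430.3,194.2,108]],tcp,q)[0]; print(uv)
u,v=uv.astype(int); cv2.imwrite("pics/w4z.png",cv2.resize(w["pixels"][max(0,v-45):v+45,u-55:u+55],None,fx=7,fy=7,interpolation=cv2.INTER_CUBIC))
E
```

```text
t 11.49 tcp [429.5 194.1 184.6] w 59.7 F [ 0.3 -0.1  0.7] q [ 0.41  0.06 -0.94  1.91  0.06  1.2   0.21]
z hist (array([  32, 2980, 1290, 1088,  492,   18,   19,   24,   16,   87,  254,
         80,   26,   54,  199,   72,    0,    0]), array([ 86,  88,  90,  92,  94,  96,  98, 100, 102, 104, 106, 108, 110,
       112, 114, 116, 118, 120, 122]))
nut 770 [428.93698 195.49016] ((430.3956604003906, 194.211181640625), 13.813693046569824)
end 30082 ((427.98052978515625, 196.6439971923828), 39.20611572265625)
[(np.float64(23.763678525192706), np.float64(41.0)), (np.float64(23.76385290170248), np.float64(40.0)), (np.float64(23.77929947067062), np.float64(42.0)), (np.float64(23.80102209624412), np.float64(43.0))] (np.float64(24.75364414704684), np.float64(14.0))
[320.41092953 208.85348713]
```

View pics/w4z.png

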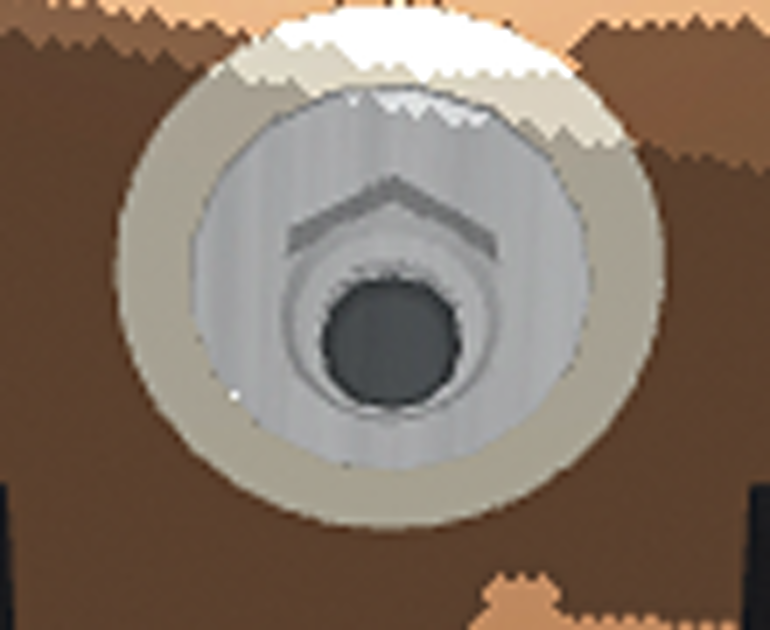

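The zoom shows a nut corner pointing up the image, rotated slightly clockwise, so the nut's flats are at about 41.5° (mod 60). Next I grasp the first large socket, in pocket_0.

```bash
cat > grasp.py <<'E'
from nut import *
def grasp(c,yawdeg,lift=200):
    a=down(np.deg2rad(yawdeg))
    ctrl.move_pose([c[0],c[1],150],a); ctrl.move_gripper(48,45)
    ctrl.move_straight([c[0],c[1],73],v=100)
    ctrl.move_gripper(0,45); st()
    ctrl.move_straight([c[0],c[1],lift],v=150); st()
def sockview(name,tip=None):
    w,tcp,q=wrist(); cv2.imwrite(f"pics/{name}.png",w["pixels"])
    P=world(w,tcp,q); Rt=R.from_quat(q).as_matrix(); T=(P-tcp)@Rt  # tool coords
    np.save("sv.npy",T)
    for lo,hi in ((8,22),(22,30),(30,40),(40,50),(50,60)):
        m=(T[...,2]>lo)&(T[...,2]<hi)&(np.hypot(T[...,0],T[...,1])<30)
        t=T[m]
        if m.sum()>10: print(lo,hi,m.sum(),"x max",np.percentile(t[:,0],[50,99]),"y",np.percentile(t[:,1],[1,99]))
E
python3 - <<'E'
from grasp import *
grasp([422.1,-158.5],43)
sockview("w5")
print(ctrl.current_ft_force())
E
```

```text
t 14.87 tcp [ 422.3 -158.6   73.2] w 26.9 F [-0.3 -0.8  2. ] q [ 0.97  0.15 -0.74  2.08  0.12  0.96 -0.66]
t 15.87 tcp [ 421.5 -158.3  199. ] w 26.7 F [-0.9 -0.2 -3.2] q [ 1.02 -0.02 -0.74  1.94 -0.02  1.22 -0.53]
8 22 810 x max [13.1762152  17.58190464] y [-16.38787506  16.48826873]
22 30 224 x max [16.07267685 17.96671078] y [-16.6104319   16.57999064]
30 40 223 x max [16.0401415 18.0617182] y [-16.27018094  16.38052327]
40 50 200 x max [15.93706458 17.89729707] y [-16.6640298   16.25414026]
50 60 115 x max [16.03283386 17.88560292] y [-16.13562998  15.70262137]
[ 0.13302542 -0.35292512 -1.57123878]
```

View pics/w5.png

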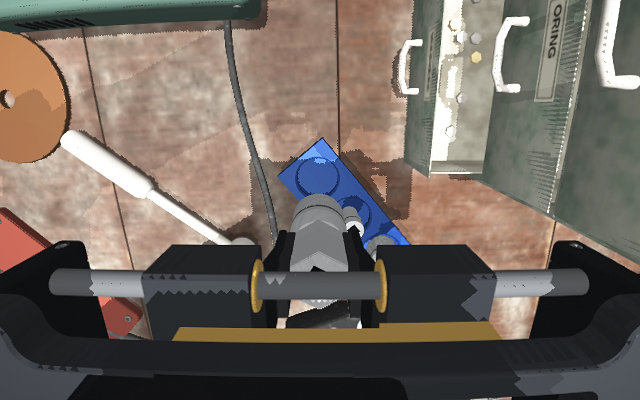

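The socket is held upright and centred: width 26.7, front at 18.0 mm from the tool axis. Next I try it on the nut.

```bash
cat > press.py <<'E'
from grasp import *
def press(c,yawdeg,zfrom=170,zmin=149,flim=14,step=2):
    a=down(np.deg2rad(yawdeg)); z=zfrom
    out=[]
    while z>=zmin:
        ctrl.move_straight([c[0],c[1],z],a,v=40)
        f=ctrl.current_ft_force(); p=ctrl.current_tool_pos(); out.append((z,round(p[2],1),np.round(f,1).tolist(),np.round(p[:2],1).tolist()))
        if f[2]>flim: break
        z-=step
    for o in out: print(o)
    st(); print("torque",np.round(ctrl.current_ft_torque(),2))
E
python3 - <<'E'
from press import *
ctrl.move_pose([430.35,194.2,195],down(np.deg2rad(71.5))); st()
press([430.35,194.2],71.5)
s,tcp,q=wrist(); cv2.imwrite("pics/w6.png",s["pixels"])
E
```

```text
t 17.24 tcp [431.  192.4 194.8] w 26.7 F [-0.6 -0.1 -3.8] q [ 0.59  0.08 -1.13  1.89  0.08  1.22 -0.89]
(170, np.float64(170.1), [-0.0, -0.2, -2.9], [430.4, 194.4])
(168, np.float64(168.0), [0.8, -0.1, -1.1], [430.4, 194.2])
(166, np.float64(165.9), [-0.6, 0.8, -1.8], [430.3, 194.2])
(164, np.float64(163.9), [0.9, 0.4, -1.6], [430.3, 194.2])
(162, np.float64(161.9), [1.0, 0.5, -2.4], [430.4, 194.2])
(160, np.float64(160.4), [1.5, -1.1, 2.5], [431.0, 194.2])
(158, np.float64(159.8), [-3.9, -3.5, 19.9], [431.4, 194.7])
t 19.52 tcp [431.4 194.7 159.8] w 26.6 F [-3.9 -3.5 19.9] q [ 0.56  0.14 -1.13  1.93  0.14  1.15 -0.94]
torque [-0.91  0.95  0.05]
```

View pics/w6.png

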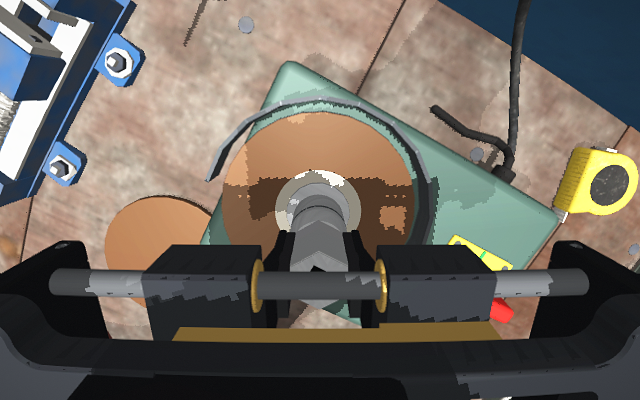

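```bash
python3 - <<'E'
from press import *
c=[431.0,194.5]
for dy in (4,8,0,-4,-8,0):
    ctrl.move_straight(c+[158.3],down(np.deg2rad(71.5+dy)),v=40)
    p=ctrl.current_tool_pos(); print(dy,np.round(p,1),np.round(ctrl.current_ft_force(),1),np.round(ctrl.current_ft_torque()[2],2))
print(ctrl.current_clock())
E
```

```text
4 [431.5 194.8 159.8] [-5.2 -3.2 18.6] -0.02
8 [431.4 194.8 159.7] [-5.3 -3.2 18.5] 0.03
0 [431.5 194.7 159.7] [-4.  -3.4 18.1] -0.11
-4 [431.4 194.8 159.7] [-4.5 -2.7 18.8] 0.02
-8 [431.4 194.7 159.7] [-4.4 -4.1 19. ] 0.01
0 [431.4 194.8 159.7] [-4.1 -2.8 18.2] 0.08
21.15
```

The socket stops about 9 mm too high, and turning it ±8° neither drops it nor meets resistance, so it is the too-small one. It goes back into pocket_0.

```bash
python3 - <<'E'
from press import *
ctrl.move_straight([431,194.5,200],v=150); 
a=down(np.deg2rad(43)); c=[421.5,-158.]
ctrl.move_pose(c+[140],a); st()
ctrl.move_straight(c+[84],v=120)
for z in (80,77,75,74,73,72):
    ctrl.move_straight(c+[z],v=40); f=ctrl.current_ft_force(); print(z,np.round(f,1))
    if f[2]>6: break
ctrl.move_gripper(48); st()
ctrl.move_straight(c+[150],v=200)
w,tcp,q=wrist(); cv2.imwrite("pics/w7.png",w["pixels"])
ctrl.move_pose([410,-230,260],down(np.deg2rad(20)))
w,tcp,q=wrist(); cv2.imwrite("pics/w8.png",w["pixels"]); P=world(w,tcp,q)
for c in ([422,-158],[413.7,-213.3],[407.8,-273]):
    dd=(np.hypot(P[...,0]-c[0],P[...,1]-c[1])<24)&(P[...,2]<130)
    zt=np.nanpercentile(P[...,2][dd],99); m=dd&(P[...,2]>zt-4)
    pts=P[m]; print(c,zt,pts.mean(0),m.sum(),cv2.minAreaRect(pts[:,:2].astype(np.float32)))
    h=pts[:,:2]; best=[]
    for k in range(0,60,2):
        best.append((np.mean([np.ptp(np.percentile(h@[np.cos(t),np.sin(t)],[1,99])) for t in np.deg2rad(k+np.array([0,60,120]))]),k))
    print(sorted(best)[:3])
st()
E
```

```text
t 22.92 tcp [ 422.  -156.8  140. ] w 26.6 F [ 0.3  0.9 -3. ] q [ 1.48  0.12 -1.26  2.    0.13  1.11 -0.65]
80 [ 0.4  0.1 -1.7]
77 [-0.2  0.4 -2.6]
75 [-0.  -0.7 -2.5]
74 [ 0.8  0.2 -2. ]
73 [0.  1.3 1. ]
72 [-5.4  2.  15.7]
t 25.73 tcp [ 421.5 -158.    72. ] w 47.9 F [-0.6  0.2  1.1] q [ 1.36  0.26 -1.18  2.07  0.29  0.99 -0.8 ]
[422, -158] 102.69850771819952 [ 421.63115474 -158.03480821  101.3842923 ] 638 ((421.4230041503906, -158.01669311523438), (27.16611671447754, 30.30205726623535), 72.97648620605469)
[(np.float64(26.31310235359882), 16), (np.float64(26.31452766182109), 18), (np.float64(26.319803385590745), 14)]
[413.7, -213.3] 66.70174130900945 [ 413.82853866 -213.15657822   65.43155691] 291 ((413.8970947265625, -213.09921264648438), (20.885168075561523, 21.787994384765625), 21.798656463623047)
[(np.float64(20.350253400513377), 16), (np.float64(20.351828425559436), 18), (np.float64(20.36586472056962), 34)]
[407.8, -273] 102.84501555551917 [ 407.81266546 -272.63858305  101.43565709] 559 ((407.38043212890625, -272.680419921875), (27.171554565429688, 30.137920379638672), 3.8156144618988037)
[(np.float64(26.319025166179603), 6), (np.float64(26.342549648341787), 4), (np.float64(26.365043358350206), 8)]
t 26.97 tcp [ 409.5 -229.4  258.8] w 48.2 F [-0.7  0.5 -0.1] q [ 1.67 -0.   -1.22  1.8  -0.    1.35 -0.77]
```

View pics/w8.png

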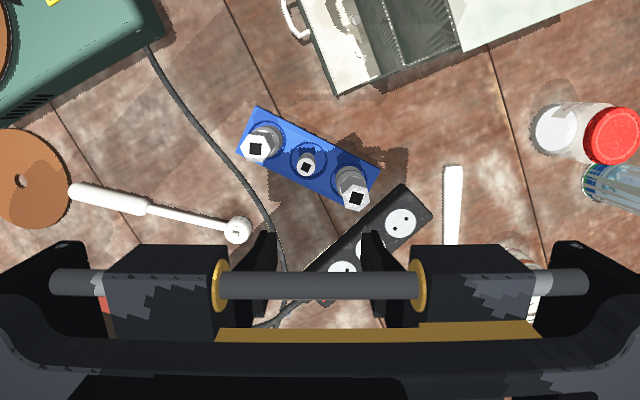

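The first socket stands upright in its pocket, with its top at (258,148). Next is the second, at (354,197).

```bash
python3 - <<'E'
from press import *
ctrl.goto_joints([0.58,-0.06,-0.19,1.77,-0.01,1.43,-0.6])
grasp([407.6,-272.7],35)
sockview("w9")
ctrl.move_pose([420,-20,230],down(np.deg2rad(60)))
ctrl.move_pose([430.6,194.4,195],down(np.deg2rad(71.5))); st()
press([430.6,194.4],71.5,zfrom=168)
s,tcp,q=wrist(); cv2.imwrite("pics/w10.png",s["pixels"])
E
```

```text
t 30.68 tcp [ 407.7 -272.8   73.2] w 27.2 F [-0.4  0.1  2. ] q [ 0.62  0.17 -0.13  2.02  0.03  0.96 -0.48]
t 31.68 tcp [ 407.  -272.4  198.8] w 26.5 F [-0.6  0.2 -3.6] q [ 0.63  0.04 -0.13  1.88  0.01  1.23 -0.47]
8 22 800 x max [13.03420104 17.38325903] y [-16.10456135  16.59742566]
22 30 231 x max [15.76677889 17.93014942] y [-16.37342862  16.93473462]
30 40 218 x max [16.01574258 17.83457131] y [-16.36372894  16.42848476]
40 50 201 x max [15.75498203 17.83773395] y [-16.27662814  16.49696143]
50 60 134 x max [15.89900794 17.8726382 ] y [-16.30712019  17.24799846]
t 33.6 tcp [431.1 193.3 194.7] w 26.6 F [ 0.7 -0.7 -5. ] q [ 0.18  0.03 -0.7   1.9   0.02  1.22 -0.85]
(168, np.float64(168.2), [-0.4, 0.2, -4.0], [430.7, 194.5])
(166, np.float64(166.0), [0.0, 0.0, -3.9], [430.6, 194.4])
(164, np.float64(163.9), [0.6, -0.2, -3.3], [430.5, 194.3])
(162, np.float64(161.9), [-0.0, 0.8, -3.7], [430.5, 194.4])
(160, np.float64(159.9), [0.5, -0.0, -3.4], [430.5, 194.4])
(158, np.float64(157.9), [0.4, 0.0, -3.1], [430.5, 194.4])
(156, np.float64(155.9), [-0.2, 0.4, -2.7], [430.5, 194.4])
(154, np.float64(153.8), [0.2, -0.3, -3.3], [430.5, 194.4])
(152, np.float64(151.9), [0.3, -0.2, -3.2], [430.5, 194.4])
(150, np.float64(151.2), [-4.2, -1.5, 10.4], [430.9, 194.7])
t 36.67 tcp [430.9 194.7 151.2] w 26.7 F [-4.2 -1.5 10.4] q [ 0.16  0.08 -0.7   1.95  0.06  1.13 -0.89]
torque [-0.47  1.13 -0.01]
```

View pics/w10.png

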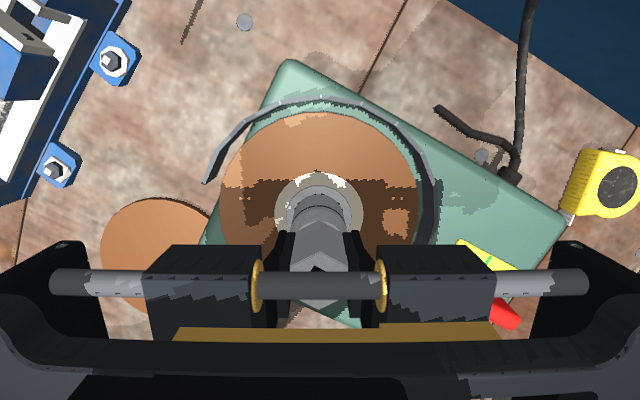

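The socket slid over the nut without resistance and landed on the washer (TCP z 151.2, expected 151), and the picture shows its base flush on the washer at (318,195). I'll check everything once more before handing in.

```bash
python3 - <<'E'
from press import *
st(); sockview("w11")
T=np.load("sv.npy")
m=(np.hypot(T[...,0],T[...,1])<17.9)&(T[...,0]>15); print("lowest front z",np.nanpercentile(T[...,2][m],[97,99]),"expect 57")
print("tilt z axis",R.from_quat(ctrl.current_ee_rot()).as_matrix()[:,2])
s=ctrl.snapshot("top"); sc=ctrl.snapshot("scene")
cv2.imwrite("pics/t12.png",cv2.resize(s["pixels"][180:300,220:480],None,fx=3,fy=3)); cv2.imwrite("pics/s12.png",cv2.resize(sc["pixels"][150:300,200:520],None,fx=2.5,fy=2.5))
E
```

```text
t 36.73 tcp [430.9 194.7 151.2] w 26.6 F [-4.4 -2.5 11.4] q [ 0.16  0.08 -0.7   1.95  0.06  1.13 -0.89]
8 22 794 x max [12.8082449  17.06886391] y [-16.69578379  16.68671361]
22 30 229 x max [15.77239697 17.56574303] y [-16.92491579  16.17173342]
30 40 220 x max [15.60623123 17.57839143] y [-16.62994494  16.03326316]
40 50 197 x max [15.48388412 17.52213511] y [-17.02146979  15.92648087]
50 60 993 x max [13.67546268 22.74216244] y [-23.7120025   22.81057592]
lowest front z [57.32761688 57.82482358] expect 57
tilt z axis [ 9.06961554e-04 -5.21066097e-05 -9.99999587e-01]
```

View pics/t12.png

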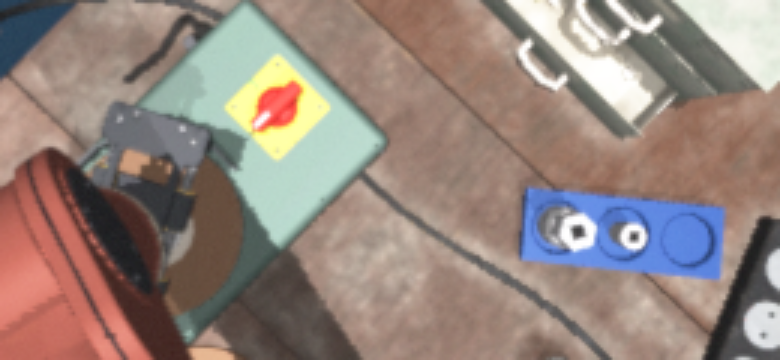

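View pics/s12.png

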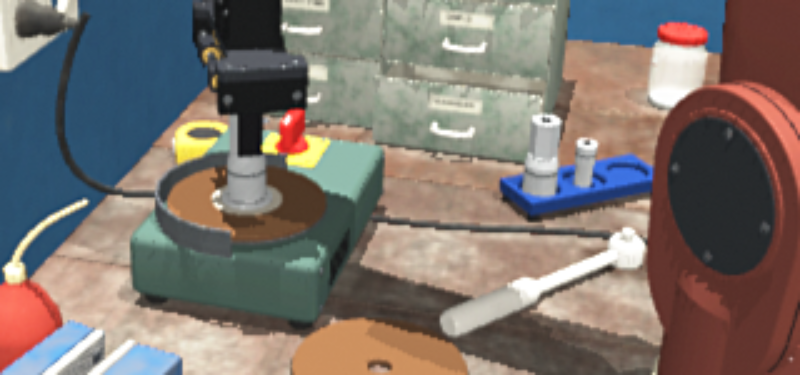

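The checks agree. The handle's mark points to the disc at (262,118), two sockets stand upright in the tray at (575,232) and (632,236), and the held socket is seated on the washer. I'm handing it in.

```bash
python3 - <<'E'
from h import *
ctrl.close_job(); st()
E
```

```text
the job is handed in; nothing more can be done
the job is handed in; nothing more can be done
```

The job is handed in at about 37 s of the 70 s allowed, with the right socket gripped, upright and seated on the nut. No verdict was reported.

- **Isolator:** I gripped the handle and turned it a quarter turn anticlockwise. Its mark now points to the disc, with the bar measured at 133.8° against the housing's 133.6°.
- **Socket that does not fit:** The large socket from pocket_0 stopped about 9 mm above the washer. Turning it ±8° under about 18 N did not let it drop, so I put it back upright in pocket_0.
- **Socket that fits:** The large socket from pocket_2 slid freely over the nut down to the washer. The TCP height was 151.2 mm against 151 mm expected.
- **Last checks:** The held socket's tool axis is vertical to about 0.001 rad, its grip width is 26.6 mm, and the force on the tool is about 11 N upward. The other large socket and the small one stand upright in pockets 0 and 1. I never touched the oil can or the tape measure, and both look unmoved.
- **Disagreements:** None that mattered. The wrong socket stopped about 1 mm higher than the stated 8 mm, and the nut centre estimates differed by under 1 mm.

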